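# Load an audiometer earphone on the artificial ear and hold it for clamping

## Task

Set up the loose earphone for calibration: place it cushion down on the coupler of the artificial ear, fully home over the centring cone, and let go of it; then swing the loading arm over it until it meets its stop. Push the arm's knob down until the sprung plunger presses the earphone onto the coupler with 4.5 N (3.5 to 5.5 N will do; the lower edge of the sleeve then stands between the two rings on the plunger rod), and finish while still holding the knob down steadily at that load, because I will tighten the locking screw while you hold. Never load the earphone with more than 10 N, and do not shift the other things on the desk.

Things in the scene. Friction and masses are not known exactly. Their poses are not given: they have to be found in the camera images.
- earphone: loose earphone capsule, cushion down, 42 mm tall, 80 to 130 g. Origin: centre of its underside, z up. Black cushion 62 mm across, 0 to 18 mm up, with a recess 30 mm wide, 10 mm deep in its underside; grey round housing 45 mm across, 18 to 42 mm up, flat back. A small socket sticks out of the housing's +x side to 30 mm from the axis: grip the housing along the body's y. Its turn does not matter.
- artificial_ear: artificial ear, fixed to the desk: grey base plate with coupler, post and loading arm. Origin: on the desk under the coupler's axis; x points from coupler to post (100 mm), z up. The plate, top 15 mm up, spans x -58 to +132 mm, y -53 to +53 mm. The coupler is an aluminium drum 65 mm across (74 mm round its foot) with a microphone connector at its -y side, 32 mm up, out to 46 mm.
- coupler_seat (a point): centre of the coupler's flat top, 50 mm above the desk: the earphone's underside rests here (its origin meets this point when seated). A centring cone stands on it, 6.5 mm high, 26.6 mm across at its foot, 23 mm at its top; it enters the cushion's recess with 1.7 mm play all round.
- post_axis (a point): point on the post's axis, 142 mm above the desk; the loading arm turns about the vertical through it. The arm's hub, 38 mm across, reaches 176 mm up.
- loading_arm (a joint): turn of the loading arm about the post (rad): 0 at its stop, knob and plunger over the coupler's axis; positive swung out, clockwise from above; starts 1.2 to 1.8. Light friction (0.04 N m), stays where left. Arm 18 mm wide, 152 to 168 mm up; its round end, 36 mm across, 150 to 170 mm up, holds the knob's sleeve 100 mm from the post axis, and a locking screw out to 135 mm (leave it alone).
- loading_knob (a joint): how far the knob and sleeve are pushed down in the arm's end (m): 0 up, 0.044 fully down. A return spring lifts them when let go: 1 N at 0 plus 40 N/m (beside the plunger's force). With the earphone seated the pad meets it at about 0.008, and 4.5 N is reached at about 0.024.
- knob_top (a point): centre of the flat top of the black hand knob, 248 mm above the desk when up. The knob is round, 32 mm across and 26 mm tall; under it runs the sleeve, 22 mm across; the arm's end is 78 mm below this point when the knob is up. Grip the knob from above across any diameter, or push on its top.
- plunger (a joint): how far the sprung plunger is pushed into the sleeve (m): 0 unloaded, 0.027 fully in. Force on the earphone = 0.5 N + 250 N/m times this: 3.5 N at 0.012, 4.5 N at 0.016, 5.5 N at 0.020. Its brass rod, 12 mm thick, shows 30 mm between sleeve and pad when unloaded, with two dark rings that the sleeve's lower edge reaches at 3.5 and 5.5 N.
- pad_face (a point): centre of the underside of the plunger's pad, 30 mm across; 100 mm above the desk when up and unloaded, 8 mm above the back of a seated earphone.
- bone_vibrator: a bone-conduction vibrator, small grey block 34 x 19 x 20 mm standing on a round 18 mm tip; bystander, origin under its middle
- ear_tip_jar: a clear jar of foam ear tips with a white lid, 49 mm across, 57 mm tall; bystander, origin under its middle
- note_pad: a pad of yellowish sticky notes, 78 x 78 x 11 mm; bystander, origin under its middle
- ballpen: a blue ball pen, 146 mm long, 10 mm thick, lying along its x; bystander, origin under its middle
Mind the look-alikes: they are no part of the job. Of the things that look like the earphone, the middle-sized one is meant.

How it is judged:
By the outcome, as a careful person would: the job done as asked, in the order asked, and still so for the second after the job is handed in, while the arm keeps its last pose, push and grip.
It also fails if it takes over 54 s, if anything falls off the work surface, if the arm or the gripper's body presses on something with over 40 N, if the wrist force passes 120 N, or if a joint passes its speed limit or range.

## Robot

A 6-joint arm with a two-finger parallel gripper is mounted at the origin on a cart in front of the work surface, level with it; the furniture and walls round the work are solid. World frame = base frame: x ahead of the robot, y to its left, z up, the work surface at z = 0. Lengths are in m, angles in rad, forces in N, time in s.
With the tool pointing down it reaches from about 0.25 to 0.725 m from the base axis. Payload 4 kg.
Tool frame: the origin (TCP) lies at the very end of the fingers, on their centre line; the grasp point (between the pads) lies 19 mm behind it; z points along the fingers, y is the line along which they close (so a half turn about z gives the same grasp; the last joint's range is limited). The gripper opens to 85 mm and grips with 20 to 120 N. Pads are 22 mm wide; open, the fingers measure 114 mm over their backs; the gripper's body (76 mm by 85 mm) begins 54 mm behind the grasp point. The pads swing forward as they close: fully open they stand 13 mm farther back than shut.
Start: joints at [-1.113, 0.241, 0.005, 1.335, 0, 1.571], TCP at [0.221, -0.449, 0.192] pointing down, gripper open.
Joint ranges: [-2.72, 2.72], [-1.05, 1.87], [-1.09, 1.28], [-1.99, 2.15], [-1.42, 1.44], [-3.14, 3.14]. Speed limits (rad/s): [2.79, 2.79, 3.14, 3.14, 3.14, 3.14].

## Interface

Orientations are given as a unit quaternion [x, y, z, w].
In Python, from workcell import telemetry, vision, workorder gives the robot as it stands.
- The arm moves only by the shell command python3 -m inch 'ROWS'. ROWS is JSON, a list of rows, each a list of 3 entries, a list of its own where there are three numbers: the turn, a rotation vector about the tool's x, y, z scaled (see below), then the shift along the tool's x, y, z scaled (see below), then the closure, from -1 (fully open) to 1 (shut). A call has 1 to 10 rows; each row shifts and turns the commanded pose from where the row before left it, along the tool's axes as they then stand; what a row does not reach is not made up. The controller multiplies each number of a shift by 0.3 m and each number of a turn by 360 degrees. A row lasts 1/12 s, in which the tool goes at most 41.7 mm and 7.16 degrees, less where a joint would pass 70% of its speed; a pose out of reach is approached as far as the arm can. A call with a number of a shift or a turn outside -1 to 1 is refused whole. A call with a gripper value outside its range is refused whole. The fingers move at their own pace and stop on an object; the grip force is fixed at half the most. Time passes only in rows, so rows that do not move let the fingers close. It gives the time, the measured TCP pose, the force, the opening and the grip force at its end, in the units of the state.
- telemetry.get_obs(): the state, without advancing time (a new reading comes with each control period).
- vision.camera(name): name is "scene" or "top" or "wrist"; returns a dict with "img" (400x640x3 uint8, red, green, blue), "fov_y" (degrees; the focal length in pixels is half the picture's height over the tangent of half this angle, whatever the lens; pixels are square), "cx", "cy" (the principal point, pixels), "pose" (4x4, takes a point from camera to world coordinates). Camera axes: x right, y up, looking along -z (the intrinsics and any distortion apply to the point x, -y, -z); pixel columns grow to the right and rows downward; lengths in m; the calibration is good to about 2 mm. A picture is of the moment at which its call begins. There is no depth.
- workorder.job_done(): hands the job in; it is judged then, once.
The state is a dict: "clock": time; "joint_pos": joint angles; "joint_vel": joint speeds; "tau": joint torques, N m; "eef_pos": TCP position; "tool_rot": TCP orientation; "ft_force": force on the tool from outside, world axes, zero at the start; "ft_torque": the same for the moment, N m; "grip_width": finger opening in m; "grasp_force": force on a finger pad.
Only numpy, scipy, OpenCV 4.12 (cv2) and the standard library are available. Lean on these libraries where they do the work, as an engineer would, in place of code of your own. Each camera call takes 0.05 s, during which the arm holds its last target. There are 200 camera calls.

## Working session

There is one attempt and no reset: what is moved stays moved. The work goes in short steps, Python scripts to look and compute and a shell command to move; the robot and the scene stay as the last step left them, time stands still between calls to the robot, and variables do not carry over. Pictures are saved under pics/ and viewed, at most 10 in all, crops included, and the job is handed in when it is done.

```bash
mkdir -p pics; ls
python3 - <<'E'
from workcell import telemetry, vision
import cv2,pickle,numpy as np
d={}
for n in("scene","top"):
    c=vision.camera(n); d[n]=c
    cv2.imwrite(f"pics/{n}0.png",c["img"][:,:,::-1]); print(n,{k:v for k,v in c.items() if k!="img"})
pickle.dump(d,open("cams0.pkl","wb"))
print(telemetry.get_obs())
E
```

```text
pics
scene {'fov_y': 43.147093753702464, 'cx': 316.0951952714712, 'cy': 198.28773788164793, 'pose': array([[ 0.50469183,  0.50055985, -0.70336761, -0.73763717],
       [-0.86326259,  0.30016018, -0.40580976, -0.74591643],
       [ 0.00799088,  0.81199982,  0.58360298,  1.17352538],
       [ 0.        ,  0.        ,  0.        ,  1.        ]])}
top {'fov_y': 50.38441902267323, 'cx': 322.08899106121305, 'cy': 195.75669600726098, 'pose': array([[-0.02010311,  0.99838115, -0.05320654,  0.37767187],
       [-0.99963716, -0.02102568, -0.0168368 , -0.06296825],
       [-0.01792825,  0.05284876,  0.99844158,  1.51975795],
       [ 0.        ,  0.        ,  0.        ,  1.        ]])}
{'clock': 0.1, 'joint_pos': array([-1.11299677e+00,  2.41307125e-01,  3.87304835e-03,  1.33522403e+00,
       -3.86361349e-05,  1.57081824e+00]), 'joint_vel': array([ 6.21676308e-05, -8.55951380e-04,  2.47500091e-03,  1.70759827e-03,
        6.10409310e-04, -8.19544700e-04]), 'tau': array([ 2.21805785e-04, -3.73137403e+01,  2.53009665e+01,  1.08523102e-02,
        4.25696317e-05, -1.16744945e-05]), 'eef_pos': array([ 0.22069211, -0.44794375,  0.19102268]), 'tool_rot': array([ 9.73918692e-01,  2.26895383e-01, -2.30048066e-04, -9.02220551e-04]), 'ft_force': array([-0.22254846, -0.47881011, -0.35398892]), 'ft_torque': array([-0.04239067,  0.05062412, -0.01417279]), 'grasp_force': 0.0, 'grip_width': 0.08534054987662223}
```

View pics/scene0.png

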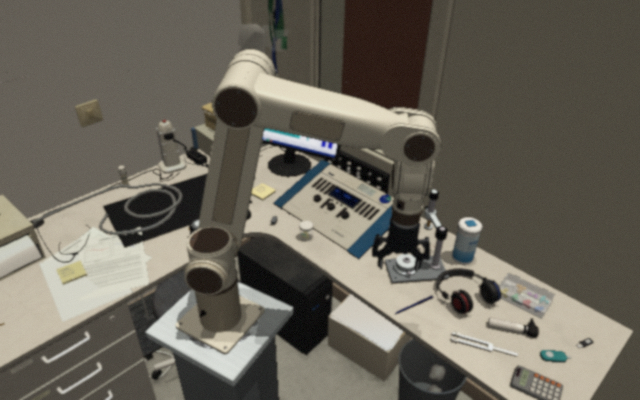

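View pics/top0.png

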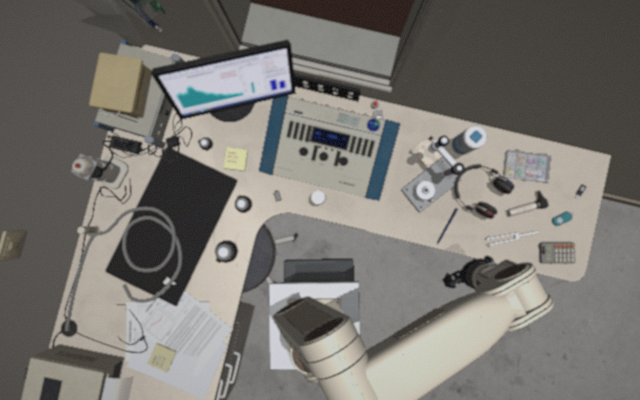

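The scene view shows the artificial ear near (410,265). The top view shows it near (430,185), with three earphone-like capsules at about (205,143), (243,204) and (226,251). I'll zoom in on both.

```bash
cat > h.py <<'E'
import numpy as np,cv2,pickle
from workcell import telemetry,vision
def ray(c,u,v):
    f=200/np.tan(np.radians(c["fov_y"]/2)); P=c["pose"]
    return P[:3,3],P[:3,:3]@np.array([(u-c["cx"])/f,-(v-c["cy"])/f,-1])
def plane(c,u,v,z):
    o,d=ray(c,u,v); return o+d*(z-o[2])/d[2]
def proj(c,p):
    f=200/np.tan(np.radians(c["fov_y"]/2)); P=c["pose"]
    q=P[:3,:3].T@(np.array(p)-P[:3,3]); return np.array([c["cx"]-f*q[0]/q[2],c["cy"]+f*q[1]/q[2]])
E
python3 - <<'E'
from h import *
d=pickle.load(open("cams0.pkl","rb")); t=d["top"]; im=t["img"][:,:,::-1]
a=cv2.resize(im[125:275,185:260],None,fx=4,fy=4,interpolation=cv2.INTER_CUBIC)
b=cv2.resize(im[120:220,390:490],None,fx=4.9,fy=6,interpolation=cv2.INTER_CUBIC)
b=cv2.resize(im[115:215,385:485],None,fx=5,fy=5,interpolation=cv2.INTER_CUBIC)
b=cv2.copyMakeBorder(b,0,100,0,0,cv2.BORDER_CONSTANT)
cv2.imwrite("pics/crop1.png",np.hstack([a,b]))
g=cv2.cvtColor(im,cv2.COLOR_BGR2HSV)
for (u,v) in((205,143),(243,204),(226,251)):
    w=im[v-16:v+17,u-16:u+17].astype(int); m=(np.abs(w-np.array([165,180,190])).sum(2)>90).astype(np.uint8)
    m=(cv2.cvtColor(im,cv2.COLOR_BGR2GRAY)[v-16:v+17,u-16:u+17]<120).astype(np.uint8)
    cs,_=cv2.findContours(m,cv2.RETR_EXTERNAL,cv2.CHAIN_APPROX_NONE)
    c=min(cs,key=lambda c:abs(cv2.minEnclosingCircle(c)[0][0]-16)+abs(cv2.minEnclosingCircle(c)[0][1]-16)-cv2.contourArea(c)/20)
    (x,y),r=cv2.minEnclosingCircle(c); print((u-16+x,v-16+y),r,cv2.contourArea(c),plane(t,u-16+x,v-16+y,0.01))
print(proj(t,(0,0,0)), proj(d["scene"],(0,0,0)), plane(t,426,189,.05), proj(t,(.221,-.449,.192)))
E
```

```text
(205.0, 143.0) 7.280210018157959 63.0 [0.65703837 0.37991834 0.01      ]
(242.67567539215088, 203.3716220855713) 8.72951889038086 197.0 [0.43690803 0.24613336 0.01      ]
(226.0, 252.0) 12.041694641113281 354.0 [0.26562176 0.30722142 0.01      ]
[314.11354032 325.91742774] [221.73353291 319.09453433] [ 0.47178392 -0.3971258   0.05      ] [455.99435324 266.61750348]
```

View pics/crop1.png

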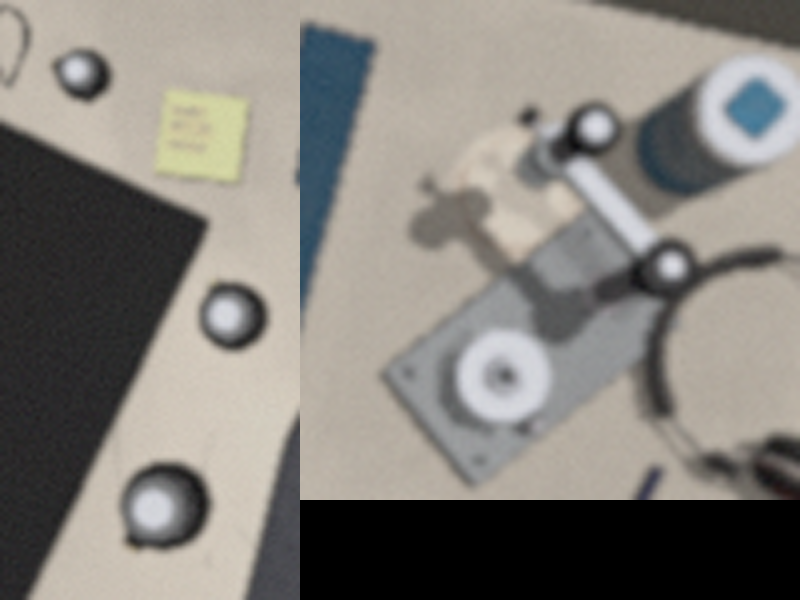

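The middle-sized capsule is at about (0.437, 0.246), 62 mm across by its mask. The coupler top is at crop (503,376), the post hub at (670,268) and the knob at (597,128), swung out. I'll head for the earphone first, raising and turning the tool.

```bash
python3 -m inch '[[[0,0,-0.019],[0,0,-0.03],-1],[[0,0,-0.019],[0,0,-0.03],-1],[[0,0,-0.019],[0,0,-0.03],-1],[[0,0,-0.019],[0,0,-0.03],-1],[[0,0,-0.019],[0,0,-0.03],-1],[[0,0,-0.019],[0,0,-0.03],-1],[[0,0,-0.019],[0,0,-0.03],-1]]'
cat >> h.py <<'E'
from scipy.spatial.transform import Rotation as R
def need(p,yaw=None):
    o=telemetry.get_obs(); r=R.from_quat(o["tool_rot"]); d=r.inv().apply(np.array(p)-o["eef_pos"])
    x=r.as_matrix()[:,0]; y=np.degrees(np.arctan2(x[1],x[0])); z=r.as_matrix()[:,2]
    print("t",o["clock"],"pos",o["eef_pos"].round(4),"yaw",y.round(1),"z",z.round(3),"q6",o["joint_pos"].round(2),"F",o["ft_force"].round(1))
    print("shift units",(d/0.3).round(4),"rows",np.linalg.norm(d)/.039, "" if yaw is None else ("turnz units",(-((yaw-y+90)%180-90)/360).round(4)))
E
python3 - <<'E'
from h import *
need((.40,.20,.28))
d=pickle.load(open("cams0.pkl","rb"));t=d["top"]
hub=plane(t,385+370/5,115+268/5,.176);k=plane(t,385+297/5,115+128/5,.248);s=plane(t,425.6,190.2,.05);print(hub,k,s,np.hypot(*k[:2]),np.hypot(*(hub-k)[:2]),np.hypot(*(hub-s)[:2]))
E
```

```text
clock: 0.68
eef_pos: [0.2208, -0.4482, 0.2547]
tool_rot: [0.796, 0.605, 0.0, -0.001]
ft_force: [0.0, -0.3, -0.5]
grip_width: 0.0856
grasp_force: 0.0
t 0.6833 pos [ 0.2208 -0.4482  0.2547] yaw 74.5 z [-0.001  0.001 -1.   ] q6 [-1.11  0.22  0.15  1.49 -0.    0.73] F [ 0.  -0.3 -0.5]
shift units [ 2.2416 -0.0038 -0.0822] rows 17.254836876840063 
[ 0.52603528 -0.47435422  0.176     ] [ 0.60343383 -0.41188062  0.248     ] [ 0.46766647 -0.39561533  0.05      ] 0.7306011423705057 0.09946600878869166 0.09801393626428637
```

```bash
A='[[0,0,0],[0.125,0,-0.005],-1]'; python3 -m inch '[[[0,0,0],[0.125,0,-0.005],-1],[[0,0,0],[0.125,0,-0.005],-1],[[0,0,0],[0.125,0,-0.005],-1],[[0,0,0],[0.125,0,-0.005],-1],[[0,0,0],[0.125,0,-0.005],-1],[[0,0,0],[0.125,0,-0.005],-1],[[0,0,0],[0.125,0,-0.005],-1],[[0,0,0],[0.125,0,-0.005],-1],[[0,0,0],[0.125,0,-0.005],-1]]'; python3 -m inch '[[[0,0,0],[0.125,0,-0.005],-1],[[0,0,0],[0.125,0,-0.005],-1],[[0,0,0],[0.125,0,-0.005],-1],[[0,0,0],[0.125,0,-0.005],-1],[[0,0,0],[0.125,0,-0.005],-1],[[0,0,0],[0.125,0,-0.005],-1],[[0,0,0],[0.125,0,-0.005],-1],[[0,0,0],[0.125,0,-0.005],-1],[[0,0,0],[0.12,0,-0.002],-1],[[0,0,0],[0,0,0],-1]]'
python3 - <<'E'
from h import *
need((.437,.246,.2))
c=vision.camera("wrist"); pickle.dump(c,open("w1.pkl","wb")); cv2.imwrite("pics/w1.png",c["img"][:,:,::-1]); print(c["fov_y"],c["cx"],c["cy"],c["pose"].round(3), proj(c,(.437,.246,.042)))
E
```

```text
clock: 1.43
eef_pos: [0.3131, -0.1222, 0.2682]
tool_rot: [0.798, 0.602, 0.0, -0.0]
ft_force: [0.5, 0.2, 0.2]
grip_width: 0.0852
grasp_force: 0.0
clock: 2.27
eef_pos: [0.4064, 0.2045, 0.2795]
tool_rot: [0.796, 0.605, 0.0, -0.001]
ft_force: [0.4, -0.1, -0.6]
grip_width: 0.0855
grasp_force: 0.0
t 2.2667 pos [0.4064 0.2045 0.2795] yaw 74.5 z [-0.001  0.002 -1.   ] q6 [0.46 0.13 0.09 1.54 0.   2.31] F [ 0.4 -0.1 -0.6]
shift units [0.1603 0.0616 0.265 ] rows 2.4293371074499026 
70.63404375625726 315.10903093267933 204.2297927083107 [[ 0.964  0.258  0.072  0.424]
 [-0.267  0.931  0.249  0.268]
 [-0.002 -0.26   0.966  0.462]
 [ 0.     0.     0.     1.   ]] [328.1571578 140.8373913]
```

View pics/w1.png

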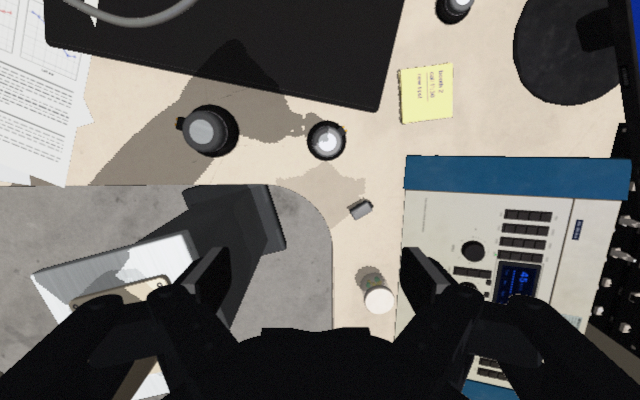

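The middle-sized earphone is at (327,140), matching the prediction. I'll zoom in for its socket direction.

Run:
```python
from h import *
c=pickle.load(open("w1.pkl","rb")); im=c["img"][:,:,::-1]; u0,v0=297,110
w=im[v0:v0+60,u0:u0+60]; cv2.imwrite("pics/w1c.png",cv2.resize(w,None,fx=10,fy=10,interpolation=cv2.INTER_CUBIC))
g=cv2.cvtColor(w,cv2.COLOR_BGR2GRAY)
for name,m,z in(("dark",g<60,.009),("housing",(g>110)&(np.ptp(w.astype(int),axis=2)<14),.042)):
    n,l,s,ce=cv2.connectedComponentsWithStats(m.astype(np.uint8))
    i=1+np.argmax(s[1:,4]); print(name,s[i],ce[i]+[u0,v0],plane(c,ce[i][0]+u0,ce[i][1]+v0,z))
    cs,_=cv2.findContours((l==i).astype(np.uint8),0,1); (x,y),r=cv2.minEnclosingCircle(cs[0]); print(x+u0,y+v0,r,plane(c,x+u0,y+v0,z))
```

```text
dark [ 10  11  39  39 469] [324.26012793 137.82089552] [0.43330067 0.25038048 0.009     ]
326.40078926086426 140.16967391967773 19.784849166870117 [0.43560382 0.24602111 0.009     ]
housing [ 17  18  27  28 514] [328.31712062 142.56031128] [0.43659765 0.24356889 0.042     ]
326.8863639831543 141.34090995788574 13.96082592010498 [0.43503583 0.24580251 0.042     ]
```

View pics/w1c.png

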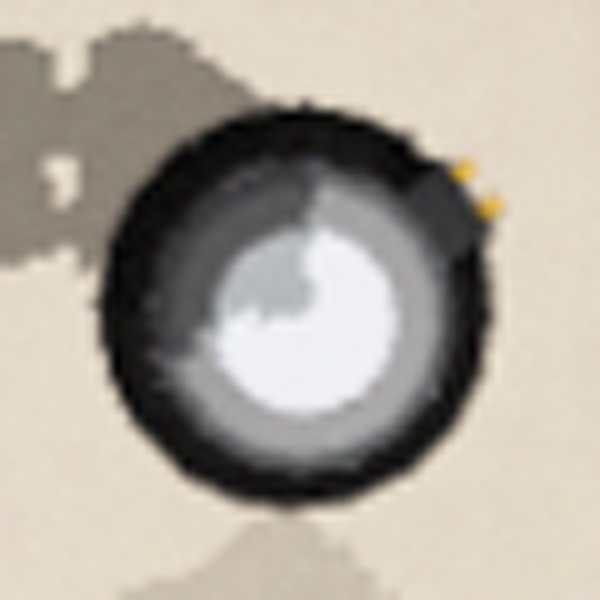

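The socket points to the upper right, from crop (300,312) to (465,190), which is about 21° in world. I'll grip with tool yaw about 33°, which keeps joint 6 in range.

```bash
python3 -m inch '[[[0,0,0.0185],[0,0,0],-1],[[0,0,0.0185],[0,0,0.04],-1],[[0,0,0.0185],[0,0,0.04],-1],[[0,0,0.0185],[0,0,0.04],-1],[[0,0,0.0185],[0,0,0.04],-1],[[0,0,0.0185],[0,0,0.04],-1],[[0,0,0],[0,0,0.03],-1],[[0,0,0],[0,0,0],-1]]'
python3 -c "
from h import *
need((.436,.2458,.08),33)"
```

```text
clock: 2.98
eef_pos: [0.4039, 0.1977, 0.21]
tool_rot: [0.956, 0.294, -0.002, 0.0]
ft_force: [-0.4, -0.7, 0.6]
grip_width: 0.0853
grasp_force: 0.0
t 2.9833 pos [0.4039 0.1977 0.21  ] yaw 34.3 z [-0.004 -0.002 -1.   ] q6 [ 0.46  0.14 -0.08  1.36 -0.    3.  ] F [-0.4 -0.7  0.6]
shift units [ 0.1807 -0.0721  0.4324] rows 3.6476612345383987 ('turnz units', np.float64(0.0035))
```

```bash
python3 -m inch '[[[0,0,0],[0.09,-0.036,0],-1],[[0,0,0],[0.09,-0.036,0.05],-1],[[0,0,0],[0,0,0.09],-1],[[0,0,0],[0,0,0.09],-1],[[0,0,0],[0,0,0.09],-1],[[0,0,0],[0,0,0.08],-1],[[0,0,0],[0,0,0.035],-1],[[0,0,0],[0,0,0],-1],[[0,0,0],[0,0,0],-1]]'
python3 - <<'E'
from h import *
need((.436,.2458,.022),33)
c=vision.camera("wrist"); cv2.imwrite("pics/w2.png",c["img"][:,:,::-1])
E
```

```text
clock: 3.73
eef_pos: [0.4379, 0.247, 0.0816]
tool_rot: [0.956, 0.294, -0.0, 0.0]
ft_force: [-0.6, 1.4, 0.4]
grip_width: 0.0851
grasp_force: 0.0
t 3.7333 pos [0.4379 0.247  0.0816] yaw 34.2 z [-0.001 -0.    -1.   ] q6 [ 0.51  0.32 -0.18  1.07 -0.    3.06] F [-0.6  1.4  0.4]
shift units [-0.0076 -0.0002  0.1987] rows 1.529720733642999 ('turnz units', np.float64(0.0034))
```

View pics/w2.png

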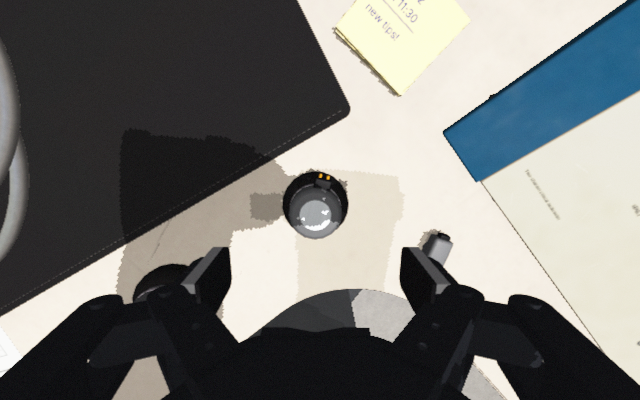

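Both fingers are symmetric about the earphone, with its axis at column 316 and the socket pointing up in the picture. I'll descend and grip.

```bash
python3 -m inch '[[[0,0,0],[-0.007,0,0.08],-1],[[0,0,0],[0,0,0.08],-1],[[0,0,0],[0,0,0.037],-1],[[0,0,0],[0,0,0],-0.3],[[0,0,0],[0,0,0],1],[[0,0,0],[0,0,0],1],[[0,0,0],[0,0,0],1],[[0,0,0],[0,0,0],1],[[0,0,0],[0,0,0],1],[[0,0,0],[0,0,0],1]]'
python3 -c "
from h import *
need((.436,.2458,.15))"
```

```text
clock: 4.62
eef_pos: [0.4366, 0.2465, 0.0229]
tool_rot: [0.956, 0.294, 0.001, -0.0]
ft_force: [0.6, 0.4, -0.3]
grip_width: 0.0003
grasp_force: 0.0
t 4.6167 pos [0.4366 0.2465 0.0229] yaw 34.2 z [ 0.001  0.001 -1.   ] q6 [ 0.51  0.38 -0.27  0.92  0.    3.06] F [ 0.6  0.4 -0.3]
shift units [-0.0025  0.0008 -0.4236] rows 3.2585409818305315
```

Run:
```python
from h import *
c=vision.camera("wrist"); print(proj(c,(.436,.246,.04)))
t=vision.camera("scene"); im=t["img"][:,:,::-1]; u,v=proj(t,(.436,.246,.02)).astype(int); print(u,v)
a=cv2.resize(im[v-40:v+40,u-40:u+40],(400,400),interpolation=cv2.INTER_CUBIC)
b=cv2.resize(c["img"][100:400,170:470,::-1],(400,400))
cv2.imwrite("pics/w3.png",np.hstack([b,a]))
```

```text
[315.28422823 237.84259192]
243 211
```

View pics/w3.png

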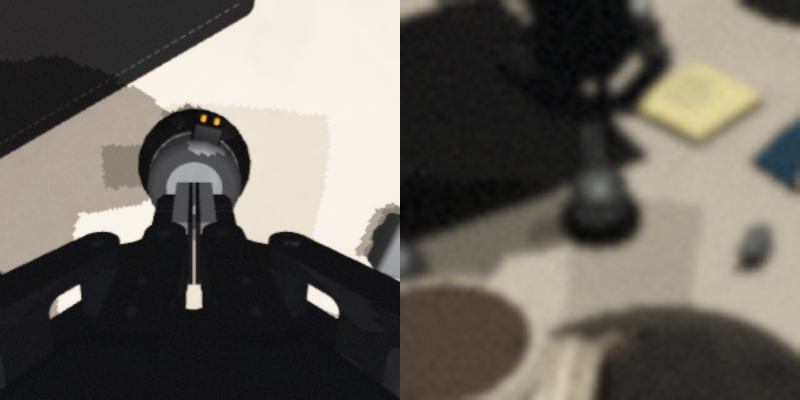

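The left panel shows the shut fingertips at about full-image (316,237), overlapping the earphone's back. I'll check numerically whether they are above the earphone or the earphone has moved.

Run:
```python
from h import *
w1=pickle.load(open("w1.pkl","rb"))["pose"]
T=np.eye(4);T[:3,:3]=R.from_quat([.796,.605,0,-.001]).as_matrix();T[:3,3]=[.4064,.2045,.2795]
C=np.linalg.inv(T)@w1; print(C.round(3))
c=vision.camera("wrist"); o=telemetry.get_obs(); print(c["pose"][:3,3],o["eef_pos"])
p=o["eef_pos"]; rr=R.from_quat(o["tool_rot"])
for dz in(0,.019,.04,.06): print(dz,proj(c,p+[0,0,dz]))
for dx in (0,.01,.02,.03): print("back centre if shifted",dx,proj(c,np.array([.436,.246,.042])+rr.apply([dx,0,0])), "cushion", proj(c,np.array([.436,.246,.009])+rr.apply([dx,0,0])))
g=cv2.cvtColor(c["img"],cv2.COLOR_RGB2GRAY); print(g[190:330:4,292:342:3])
d=pickle.load(open("cams0.pkl","rb"))["top"];t=vision.camera("top")
```

```text
[[ 0.     0.965  0.261  0.066]
 [ 1.    -0.     0.001  0.   ]
 [ 0.001  0.261 -0.965 -0.183]
 [ 0.     0.     0.     1.   ]]
[0.49088443 0.28333397 0.20537133] [0.43624916 0.24629724 0.02243106]
0 [315.16989081 227.50254871]
0.019 [315.15941467 237.91090637]
0.04 [315.14495515 252.27686886]
0.06 [315.12717368 269.9432868 ]
back centre if shifted 0 [315.32982236 238.818261  ] cushion [315.32062969 221.74229982]
back centre if shifted 0.01 [315.34169765 223.5377349 ] cushion [315.33053557 208.6264712 ]
back centre if shifted 0.02 [315.35393813 207.78730482] cushion [315.34069794 195.17102039]
back centre if shifted 0.03 [315.3665609  191.54495666] cushion [315.35112692 181.36258305]
[[  9  14  15  21  24  25  19  20  11  23 175  12  12 150 145  24  36]
 [ 10  16  17  19  32  20  13  18  31  60  48  38  24  16  13  18  26]
 [ 21  18  16  22  18  31  57  45  41  51  56  56  60  61  67  26  29]
 [ 14  17  49  98  68  47  49  23  42  43  48  50  54  52  53  33  31]
 [ 38  89  47  42  49  50  72  83  83  82  79  68  49  46  31  90  20]
 [ 46  48  54  58  64  65  79 126 126 124 123 119 108  
[... 1375 characters left out ...]
 18  19  17  18  16  27  29  22  19  19  18  17  20  18  16]
 [ 19  18  12  16  17  17  20  26  26  21  22  16  14  16  19  16  16]
 [ 17  20  16  16  20  18  20  25  21  23  21  15  15  16  17  18  22]
 [ 19  17  19  15  15  22  19  29  29  21  22  15  16  15  19  17  20]
 [ 18  21  17  18  12  21  18  29  29  22  22  17  18  17  21  15  17]
 [ 15  17  17  18  18  20  19  29  23  28  19  22  14  18  19  19  20]
 [ 15  18  20  17  21  24  18 228 229 186  19  22  18  18  16  16  20]
 [ 18  15  20  15  22  19 103 229 230 212  18  25  17  16  14  18  19]
 [ 18  16  17  21  19  20 110 230 230 216  14  18  17  17  14  17  17]
 [ 16  18  20  17  17  18 127 230 229 220  19  19  16  21  19  18  19]]
```

The earphone hasn't moved: its cushion's far edge is still at row 181, as predicted. The fingers closed above it, so the real tips look higher than the reported TCP. I'll raise the arm and triangulate the shut fingertips from two views.

```bash
python3 -m inch '[[[0,0,0],[0,0,-0.1],1],[[0,0,0],[0,0,-0.1],1],[[0,0,0],[0,0,-0.1],1],[[0,0,0],[0,0,0],1]]'
python3 - <<'E'
from h import *
o=telemetry.get_obs();p=o["eef_pos"];print(p)
s=vision.camera("scene");w=vision.camera("wrist");t=vision.camera("top")
pickle.dump((s,w,t,o),open("tip.pkl","wb"))
im=s["img"][:,:,::-1].copy(); u,v=proj(s,p);print("scene",[proj(s,p+[0,0,z]).round(1) for z in(0,.02,.04,.06)])
u0,v0=int(u)-40,int(v)-45; a=cv2.resize(im[v0:v0+80,u0:u0+80],(480,480),interpolation=cv2.INTER_CUBIC)
for z,col in((0,(0,0,255)),(.04,(0,255,0))):
    q=(proj(s,p+[0,0,z])-[u0,v0])*6; cv2.circle(a,tuple(int(i) for i in q),4,col,1)
b=w["img"][140:340,210:420,::-1].copy()
r=R.from_quat(o["tool_rot"])
for z,col in((0,(0,0,255)),(.04,(0,255,0))):
    q=proj(w,p+[0,0,z])-[210,140]; cv2.circle(b,tuple(int(i) for i in q),2,col,1)
b=cv2.resize(b,(315,300)); b=cv2.copyMakeBorder(b,0,180,0,0,0)
cv2.imwrite("pics/tip.png",np.hstack([a,b]))
E
```

```text
clock: 5.15
eef_pos: [0.44, 0.2484, 0.1183]
tool_rot: [0.956, 0.294, 0.005, -0.001]
ft_force: [0.9, 0.6, 1.4]
grip_width: -0.0002
grasp_force: 0.0
[0.44002379 0.24841555 0.11830331]
scene [array([241.5, 189.8]), array([241.1, 185.2]), array([240.6, 180.7]), array([240.2, 176. ])]
```

View pics/tip.png

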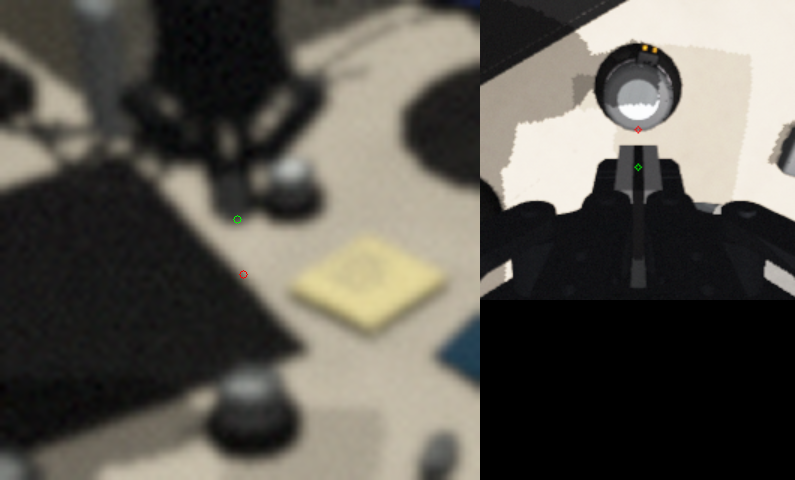

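Both views put the real fingertips about 42 mm behind the reported TCP: scene tip at crop (236,216), on the +40 mm mark, and wrist tip at row 237. I'll treat the true tip as 42 mm above the reported point, then open and go lower.

```bash
python3 -m inch '[[[0,0,0],[0,0,0],-1],[[0,0,0],[0,0,0],-1],[[0,0,0],[0,0,0],-1],[[0,0,0],[0,0,0],-1],[[0,0,0],[0,0,0],-1],[[0,0,0],[0,0,0],-1],[[0,0,0],[0,0,0],-1]]'
python3 -c "
from h import *
need((.436,.2458,-.022))"
```

```text
clock: 5.88
eef_pos: [0.4361, 0.2462, 0.1121]
tool_rot: [0.956, 0.294, -0.0, 0.0]
ft_force: [0.3, 0.3, 0.0]
grip_width: 0.0831
grasp_force: 0.0
t 5.8833 pos [0.4361 0.2462 0.1121] yaw 34.2 z [-0. -0. -1.] q6 [ 0.51  0.29 -0.14  1.14  0.    3.06] F [0.3 0.3 0. ]
shift units [-0.0009  0.0009  0.447 ] rows 3.4387255186497394
```

```bash
python3 -m inch '[[[0,0,0],[0,0,0.1],-1],[[0,0,0],[0,0,0.1],-1],[[0,0,0],[0,0,0.09],-1],[[0,0,0],[0,0,0.08],-1],[[0,0,0],[0,0,0.04],-1],[[0,0,0],[0,0,0.037],-1],[[0,0,0],[0,0,0],-1],[[0,0,0],[0,0,0],-1]]'
python3 -c "
from h import *
need((.436,.2458,-.022))"
python3 -m inch '[[[0,0,0],[0,0,0],0],[[0,0,0],[0,0,0],1],[[0,0,0],[0,0,0],1],[[0,0,0],[0,0,0],1],[[0,0,0],[0,0,0],1],[[0,0,0],[0,0,0],1]]'
```

```text
clock: 6.55
eef_pos: [0.4358, 0.246, -0.0222]
tool_rot: [0.956, 0.294, -0.001, 0.0]
ft_force: [0.9, 0.1, 0.1]
grip_width: 0.0855
grasp_force: 0.0
t 6.55 pos [ 0.4358  0.246  -0.0222] yaw 34.2 z [-0.001 -0.001 -1.   ] q6 [ 0.51  0.44 -0.32  0.81 -0.    3.06] F [0.9 0.1 0.1]
shift units [ 0.0002  0.001  -0.0006] rows 0.009262930398364424 
clock: 7.05
eef_pos: [0.4373, 0.2468, -0.0204]
tool_rot: [0.956, 0.294, 0.001, -0.0]
ft_force: [-0.6, -0.2, 6.1]
grip_width: 0.0428
grasp_force: 61.4
```

Gripped: 43 mm opening, 61 N. Lifting.

```bash
python3 -m inch '[[[0,0,0],[0,0,-0.04],1],[[0,0,0],[0,0,-0.08],1],[[0,0,0],[0,0,-0.11],1],[[0,0,0],[0,0,-0.11],1],[[0,0,0],[0,0,-0.11],1],[[0,0,0],[0,0,-0.11],1],[[0,0,0],[0,0,-0.04],1],[[0,0,0],[0,0,0],1],[[0,0,0],[0,0,0],1]]'
python3 -c "
from h import *
need((.393,-.44,.15))"
```

```text
clock: 7.8
eef_pos: [0.4364, 0.2464, 0.1585]
tool_rot: [0.956, 0.294, 0.001, -0.0]
ft_force: [0.4, -0.2, -1.7]
grip_width: 0.0433
grasp_force: 61.1
t 7.8 pos [0.4364 0.2464 0.1585] yaw 34.1 z [ 0.001  0.001 -1.   ] q6 [ 0.51  0.26 -0.06  1.25  0.    3.06] F [ 0.4 -0.2 -1.7]
shift units [-1.4041  1.8122  0.0266] rows 17.63587928910597
```

```bash
python3 -m inch '[[[0,0,0],[-0.04,0.05,0],1],[[0,0,0],[-0.076,0.1,0],1],[[0,0,0],[-0.076,0.1,0],1],[[0,0,0],[-0.076,0.1,0],1],[[0,0,0],[-0.076,0.1,0],1],[[0,0,0],[-0.076,0.1,0],1],[[0,0,0],[-0.076,0.1,0],1],[[0,0,0],[-0.076,0.1,0],1],[[0,0,0],[-0.076,0.1,0],1],[[0,0,0],[-0.076,0.1,0],1]]'
python3 -m inch '[[[0,0,0],[-0.08,0.1,0],1],[[0,0,0],[-0.08,0.1,0],1],[[0,0,0],[-0.08,0.1,0],1],[[0,0,0],[-0.08,0.1,0],1],[[0,0,0],[-0.08,0.1,0],1],[[0,0,0],[-0.08,0.1,0],1],[[0,0,0],[-0.08,0.1,0],1],[[0,0,0],[-0.06,0.08,0],1],[[0,0,0],[-0.05,0.06,0],1],[[0,0,0],[0,0,0],1]]'
python3 -m inch '[[[0,0,0],[0,0,0],1],[[0,0,0],[0,0,0],1]]'
python3 - <<'E'
from h import *
need((.468,-.396,.15))
w=vision.camera("wrist"); pickle.dump((w,telemetry.get_obs()),open("w4.pkl","wb")); cv2.imwrite("pics/w4.png",w["img"][:,:,::-1])
print(proj(w,(.468,-.396,.05)),proj(w,(.526,-.474,.176)),proj(w,(.603,-.412,.248)))
E
```

```text
clock: 8.63
eef_pos: [0.4142, -0.1128, 0.1559]
tool_rot: [0.956, 0.294, -0.002, -0.001]
ft_force: [1.6, -0.5, -1.3]
grip_width: 0.043
grasp_force: 61.2
clock: 9.47
eef_pos: [0.3895, -0.4363, 0.1545]
tool_rot: [0.957, 0.291, -0.001, -0.001]
ft_force: [0.2, -0.1, -0.2]
grip_width: 0.0431
grasp_force: 61.3
clock: 9.63
eef_pos: [0.3905, -0.4314, 0.1559]
tool_rot: [0.956, 0.294, -0.001, -0.002]
ft_force: [-0.2, 0.7, -0.4]
grip_width: 0.0433
grasp_force: 61.3
t 9.6333 pos [ 0.3905 -0.4314  0.1559] yaw 34.1 z [-0.003  0.004 -1.   ] q6 [-0.84  0.42  0.17  1.32  0.    1.71] F [-0.2  0.7 -0.4]
shift units [0.28   0.0472 0.0193] rows 2.1894801344365433 
[330.36519966 108.50085033] [523.5944962   84.67769092] [ 839.09356617 -509.6677146 ]
```

View pics/w4.png

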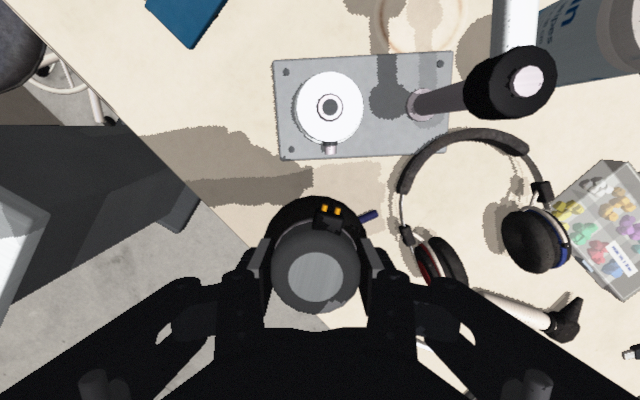

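The coupler is at (329,106), the post foot at (421,105) and the hub top at (527,82). The held earphone's back is at (316,275), with its socket up.

Run:
```python
from h import *
w,o=pickle.load(open("w4.pkl","rb")); im=w["img"]; g=cv2.cvtColor(im,cv2.COLOR_RGB2GRAY)
def blob(m,x,y,W,H):
    n,l,s,c=cv2.connectedComponentsWithStats(m[y:y+H,x:x+W].astype(np.uint8)); i=1+np.argmax(s[1:,4])
    cs,_=cv2.findContours((l==i).astype(np.uint8),0,1); k=max(cs,key=cv2.contourArea); e=cv2.fitEllipse(cv2.convexHull(k)); return np.array(e[0])+[x,y],e[1],s[i]
c,ax,s=blob(g>225,285,60,90,90); C=plane(w,*c,.05); print("coupler",c,ax,s,C)
k,kx,ks=blob((g<60),318,95,24,26); print("cone top",k,kx,plane(w,*k,.0565))
h,hx,hs=blob(g>190,500,60,50,45); print("hub",h,hx,plane(w,*h,.176))
p=o["eef_pos"]; r=R.from_quat(o["tool_rot"])
m=(g>62)&(g<140); e,ex,es=blob(m,268,228,98,90); E=plane(w,*e,p[2]+.064); print("earphone back",e,ex,es,E,"in tool",r.inv().apply(E-p))
q=proj(w,p+[0,0,.064]); print(q)
f=plane(w,421,105,.015); print("postfoot",f,"xdir",np.degrees(np.arctan2(*(f-C)[[1,0]])),np.hypot(*(f-C)[:2]))
pickle.dump(C,open("C.pkl","wb"))
```

```text
coupler [329.51368713 107.65010071] (66.33946228027344, 72.97483825683594) [  12   12   67   71 3116] [ 0.46817793 -0.39486855  0.05      ]Traceback (most recent call last):
  File "<stdin>", line 7, in <module>
  File "<stdin>", line 4, in blob
    return _wrapfunc(a, 'argmax', axis=axis, out=out, **kwds)
    return bound(*args, **kwds)
ValueError: attempt to get argmax of an empty sequence
```

Run:
```python
from h import *
w,o=pickle.load(open("w4.pkl","rb")); im=w["img"]; g=cv2.cvtColor(im,cv2.COLOR_RGB2GRAY)
print(g[104:112:3,312:350:2]); 
def blob(m,x,y,W,H,hull=True):
    n,l,s,c=cv2.connectedComponentsWithStats(m[y:y+H,x:x+W].astype(np.uint8)); i=1+np.argmax(s[1:,4])
    cs,_=cv2.findContours((l==i).astype(np.uint8),0,1); k=max(cs,key=cv2.contourArea); e=cv2.fitEllipse(cv2.convexHull(k)); return np.array(e[0])+[x,y],e[1],s[i]
m=g>225; m[138:]=0
n,l,s,cc=cv2.connectedComponentsWithStats(m[60:150,285:375].astype(np.uint8)); i=1+np.argmax(s[1:,4])
cs,_=cv2.findContours((l==i).astype(np.uint8),0,1); k=max(cs,key=cv2.contourArea)[:,0]; k=k[k[:,1]<74]; e=cv2.fitEllipse(k.reshape(-1,1,2)); c=np.array(e[0])+[285,60]; C=plane(w,*c,.05); print("coupler",c,e[1],C)
k,kx,ks=blob(g<200,312,90,36,34); print("cone foot/top",k,kx,ks,plane(w,*k,.053))
h,hx,hs=blob(g>190,500,60,50,45); print("hub",h,hx,plane(w,*h,.176))
p=o["eef_pos"]; r=R.from_quat(o["tool_rot"])
e,ex,es=blob((g>62)&(g<140),268,228,98,90); E=plane(w,*e,p[2]+.064); print("earphone back",e,ex,es,E,"in tool",r.inv().apply(E-p))
print(proj(w,p+[0,0,.064]))
f=plane(w,421,105,.015); print("xdir",np.degrees(np.arctan2(*(f-C)[[1,0]])),np.hypot(*(f-C)[:2]))
need(C)
```

```text
[[250 250 230 197 248 226 102 104 100 104 102 103 104 247 249 182 250 250
  249]
 [250 250 192 202 248 195 104 106 103 107 103 105 105 231 250 178 249 250
  250]
 [250 249 231 195 247 232 102  99 101 102 104 103 142 249 247 191 249 250
  250]]
coupler [329.71435165 106.66113281] (65.55766296386719, 69.837890625) [ 0.4690315  -0.39450926  0.05      ]
cone foot/top [329.61004448 106.77126312] (15.354287147521973, 16.458528518676758) [ 10   9  16  17 208] [ 0.46865073 -0.39449035  0.053     ]
hub [527.96674728  80.8770771 ] (26.19677734375, 32.38050842285156) [ 0.5286508 -0.4745632  0.176    ]
earphone back [315.23701096 276.11447906] (76.62721252441406, 83.4363784790039) [   6    9   83   78 2546] [ 0.39018617 -0.43211623  0.22055835] in tool [-1.11215118e-03  4.29918809e-05 -6.40003676e-02]
[314.63925158 273.98639445]
xdir -53.514971268735664 0.10037685181568982
t 9.6833 pos [ 0.3909 -0.4313  0.1566] yaw 34.2 z [-0.002  0.003 -1.   ] q6 [-0.83  0.42  0.17  1.32  0.    1.71] F [ 0.7  0.4 -1.8]
shift units [0.2842 0.0462 0.355 ] rows 3.516120523455259
```

```bash
python3 -m inch '[[[0,0,0],[0.05,0.008,0],1],[[0,0,0],[0.09,0.015,0],1],[[0,0,0],[0.09,0.015,0],1],[[0,0,0],[0.057,0.0085,0.05],1],[[0,0,0],[0,0,0.1],1],[[0,0,0],[0,0,0.1],1],[[0,0,0],[0,0,0.07],1],[[0,0,0],[0,0,0.03],1],[[0,0,0],[0,0,0],1],[[0,0,0],[0,0,0],1]]'
python3 - <<'E'
from h import *
need((.4695,-.3941,.0278))
E
```

```text
clock: 10.52
eef_pos: [0.4713, -0.3954, 0.0538]
tool_rot: [0.956, 0.294, 0.0, 0.0]
ft_force: [0.6, -0.1, -0.7]
grip_width: 0.0431
grasp_force: 61.3
t 10.5167 pos [ 0.4713 -0.3954  0.0538] yaw 34.2 z [ 0.  0. -1.] q6 [-0.7   0.55  0.1   1.12  0.    1.85] F [ 0.6 -0.1 -0.7]
shift units [-0.0027 -0.007   0.0865] rows 0.6681943207143013
```

```bash
python3 -m inch '[[[0,0,0],[-0.003,-0.007,0],1],[[0,0,0],[0,0,0.02],1],[[0,0,0],[0,0,0.02],1],[[0,0,0],[0,0,0.01],1],[[0,0,0],[0,0,0.01],1],[[0,0,0],[0,0,0],1],[[0,0,0],[0,0,0],1]]'
python3 -c "
from h import *
need((.4695,-.3941,.0278))"
```

```text
clock: 11.1
eef_pos: [0.4685, -0.3948, 0.0349]
tool_rot: [0.956, 0.294, -0.0, -0.0]
ft_force: [0.1, 0.3, -0.3]
grip_width: 0.043
grasp_force: 61.3
t 11.1 pos [ 0.4685 -0.3948  0.0349] yaw 34.1 z [-0.  0. -1.] q6 [-0.7   0.57  0.07  1.08  0.    1.85] F [ 0.1  0.3 -0.3]
shift units [ 0.0041 -0.0001  0.0236] rows 0.18436938357163965
```

```bash
python3 -m inch '[[[0,0,0],[0.003,0,0],1],[[0,0,0],[0,0,0.006],1],[[0,0,0],[0,0,0.006],1],[[0,0,0],[0,0,0],1]]';python3 -m inch '[[[0,0,0],[0,0,0.006],1],[[0,0,0],[0,0,0],1],[[0,0,0],[0,0,0],1]]'
```

```text
clock: 11.43
eef_pos: [0.4693, -0.3942, 0.0312]
tool_rot: [0.956, 0.294, -0.0, -0.0]
ft_force: [0.8, 1.5, -1.3]
grip_width: 0.0431
grasp_force: 61.3
clock: 11.68
eef_pos: [0.4694, -0.3943, 0.0297]
tool_rot: [0.956, 0.294, -0.0, -0.0]
ft_force: [0.2, -0.6, -0.5]
grip_width: 0.0429
grasp_force: 61.3
```

```bash
python3 -m inch '[[[0,0,0],[0,0,0.004],1],[[0,0,0],[0,0,0],1],[[0,0,0],[0,0,0],1]]';python3 -m inch '[[[0,0,0],[0,0,0.003],1],[[0,0,0],[0,0,0],1],[[0,0,0],[0,0,0],1]]'
```

```text
clock: 11.93
eef_pos: [0.4695, -0.3944, 0.0296]
tool_rot: [0.956, 0.294, 0.0, 0.0]
ft_force: [-1.9, 2.9, 4.6]
grip_width: 0.043
grasp_force: 62.0
clock: 12.18
eef_pos: [0.4695, -0.3945, 0.0296]
tool_rot: [0.956, 0.294, 0.0, 0.0]
ft_force: [-3.5, 3.0, 10.1]
grip_width: 0.0429
grasp_force: 62.4
```

Contact at z 0.0296 matches seated height, because the grip settled at −0.0204. I'll unload, then open.

```bash
python3 -m inch '[[[0,0,0],[0,0,-0.005],1],[[0,0,0],[0,0,0],1]]';python3 -m inch '[[[0,0,0],[0,0,0],0.3],[[0,0,0],[0,0,0],-0.3],[[0,0,0],[0,0,0],-1],[[0,0,0],[0,0,0],-1],[[0,0,0],[0,0,0],-1],[[0,0,0],[0,0,0],-1]]';python3 -m inch '[[[0,0,0],[0,0,-0.05],-1],[[0,0,0],[0,0,-0.1],-1],[[0,0,0],[0,0,-0.1],-1],[[0,0,0],[-0.06,0,-0.1],-1],[[0,0,0],[-0.1,0,-0.05],-1],[[0,0,0],[-0.08,0,0],-1],[[0,0,0],[0,0,0],-1],[[0,0,0],[0,0,0],-1]]'
python3 - <<'E'
from h import *
w=vision.camera("wrist");o=telemetry.get_obs();pickle.dump((w,o),open("w5.pkl","wb"))
C=np.array([.4687,-.3945,.05]);print(o["eef_pos"],proj(w,C+[0,0,.042]),proj(w,C+[0,0,.018]),proj(w,C))
im=w["img"][:,:,::-1];u,v=proj(w,C+[0,0,.02]).astype(int);print(u,v)
y=max(v-60,0);x=u-60;z=im[y:y+120,x:x+120]
# other view
s=vision.camera("scene");us,vs=proj(s,C+[0,0,.04]).astype(int)
q=s["img"][vs-45:vs+35,us-40:us+40,::-1]
print(x,y,us,vs,proj(s,C))
cv2.imwrite("pics/w5.png",np.hstack([cv2.resize(z,(400,400),interpolation=cv2.INTER_CUBIC),cv2.resize(q,(400,400),interpolation=cv2.INTER_CUBIC)]))
E
```

```text
clock: 12.35
eef_pos: [0.4698, -0.3947, 0.0297]
tool_rot: [0.956, 0.294, 0.0, 0.0]
ft_force: [-0.8, 0.6, 5.1]
grip_width: 0.0432
grasp_force: 61.8
clock: 12.85
eef_pos: [0.4694, -0.3943, 0.0289]
tool_rot: [0.956, 0.294, -0.0, -0.0]
ft_force: [1.0, 0.3, 0.6]
grip_width: 0.0852
grasp_force: 0.0
clock: 13.52
eef_pos: [0.409, -0.4356, 0.1496]
tool_rot: [0.956, 0.292, 0.0, 0.0]
ft_force: [0.3, 0.6, -0.4]
grip_width: 0.0855
grasp_force: 0.0
[ 0.40958004 -0.43483698  0.14900563] [314.41540384 119.59857341] [314.47961206 120.35770038] [314.52056025 120.84182633]
314 120
254 60 408 251 [407.16264883 260.6334354 ]
```

View pics/w5.png

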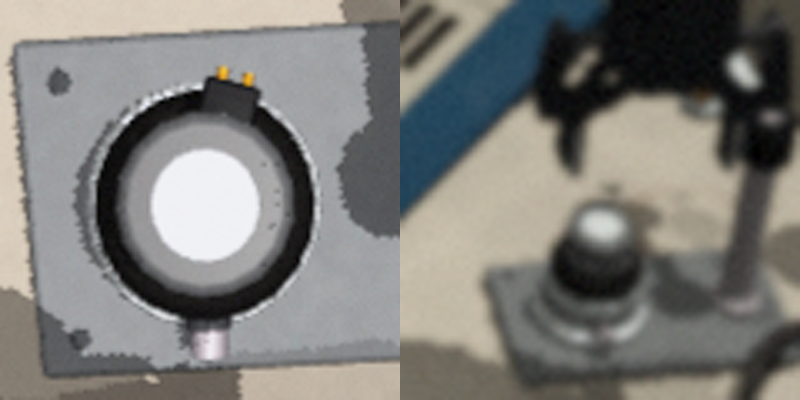

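The earphone sits concentric and level on the coupler: cushion centre at (316,121) against a predicted (314.5,120), with the drum rim showing evenly all round. Next is the arm: plan the knob sweep and check the nearby can.

Run:
```python
from h import *
t=pickle.load(open("cams0.pkl","rb"))["top"]
t2=vision.camera("top"); im=t["img"]; g=cv2.cvtColor(im,cv2.COLOR_RGB2GRAY)
hsv=cv2.cvtColor(im,cv2.COLOR_RGB2HSV)
u,v=385+297/5,115+128/5
print("knob px",u,v); sub=g[int(v)-8:int(v)+10,int(u)-9:int(u)+10]; print(sub)
for z in(.12,.17,.2): print("can",z,plane(t,474,137,z),plane(t,484,137,z))
w,o=pickle.load(open("w5.pkl","rb")); A=np.array([.5283,-.4748]); print("hub in w5",proj(w,[*A,.176]))
need((.5911,-.3966,.215),40)
```

```text
knob px 444.4 140.6
[[174 173 174 173 172 173 174 175 171 174 174 175 174 175 176 177 179 175
  179]
 [172 173 171 174 175 173 175 175 173 174 174 176 177 175 178 177 176 177
  179]
 [173 175 175 176 174 173 169 166 162 160 165 168 176 175 177 179 179 177
  180]
 [174 172 172 175 170 162 147 134 124 125 133 151 166 178 178 180 179 177
  177]
 [173 173 175 168 150 128 103  99 103 108 110 121 147 167 178 179 179 177
  172]
 [173 174 170 150 116  82  82 112 142 149 139 120 123 149 167 175 172 168
  152]
 [172 173 161 126  81  68 112 156 186 196 182 154 116 124 148 155 150 139
  118]
 [175 178 156 104  54  79 143 190 207 212 204 179 129 102 120 129 123 108
   86]
 [187 177 138  82  45  86 150 196 213 217 208 186 137  93  97 111 107  92
   68]
 [178 151 108  58  31  79 135 178 201 207 199 173 124  86  95 108 106  86
   62]
 [139 107  71  37  26  56  95 140 170 180 167 140  97  78  97 108 100  79
   61]
 [ 97  67  48  34  19  32  59  92 117 125 115  95  77  92 105 110  98  75
   57]
 [ 78  58  49  41  23  16  37  50  64  69  70  70  86 102 113 111 100  73
   58]
 [ 79  57  52  51  47  58  
[... 203 characters left out ...]
4  84
   64]
 [126 121 123 152 185 198 198 197 181 155 128 115 115 116 116 115 107  96
   73]
 [122 125 130 159 188 202 209 208 203 182 149 124 117 111 113 114 110 100
   84]]
can 0.12 [ 0.63585496 -0.54459371  0.12      ] [ 0.63508269 -0.57736754  0.12      ]
can 0.17 [ 0.62663255 -0.52738983  0.17      ] [ 0.62588785 -0.55899296  0.17      ]
can 0.2 [ 0.62109909 -0.5170675   0.2       ] [ 0.62037095 -0.54796821  0.2       ]
hub in w5 [504.47541124 106.22002772]
t 13.6667 pos [ 0.4102 -0.4341  0.1485] yaw 34.2 z [-0.001  0.001 -1.   ] q6 [-0.81  0.46  0.2   1.32  0.    1.73] F [-0.   0.5  0.6]
shift units [ 0.5691  0.2353 -0.222 ] rows 5.0355354411000635 ('turnz units', np.float64(-0.0161))
```

```bash
python3 -m inch '[[[0,0,-0.008],[0,0,-0.1],-1],[[0,0,-0.008],[0,0,-0.12],-1],[[0,0,0],[0.04,0.04,0],-1],[[0,0,0],[0.1,0.04,0],-1],[[0,0,0],[0.1,0.03,0],-1],[[0,0,0],[0.1,0.02,0],-1],[[0,0,0],[0.1,0.02,0],-1],[[0,0,0],[0.1,0.02,0],-1],[[0,0,0],[0,0,0],-1],[[0,0,0],[0,0,0],-1]]'
python3 -c "
from h import *
need((.5911,-.3966,.215),40)"
```

```text
clock: 14.5
eef_pos: [0.5688, -0.3674, 0.2133]
tool_rot: [0.939, 0.344, -0.001, -0.001]
ft_force: [0.8, -1.4, -1.4]
grip_width: 0.0855
grasp_force: 0.0
t 14.5 pos [ 0.5688 -0.3674  0.2133] yaw 40.2 z [-0.002  0.001 -1.   ] q6 [-0.57  0.62  0.64  1.59 -0.    1.87] F [ 0.8 -1.4 -1.4]
shift units [-0.0062  0.1223 -0.0059] rows 0.9430066037038142 ('turnz units', np.float64(0.0005))
```

```bash
python3 -m inch '[[[0,0,0],[-0.003,0.06,0],-1],[[0,0,0],[-0.003,0.06,0],-1],[[0,0,0],[0,0,0],-1],[[0,0,0],[0,0,0],-1]]'
python3 - <<'E'
from h import *
need((.5911,-.3966,.173),40)
w=vision.camera("wrist"); g=cv2.cvtColor(w["img"],cv2.COLOR_RGB2GRAY); q=proj(w,(.604,-.411,.248)); print(q)
m=(g>150).astype(np.uint8); n,l,s,c=cv2.connectedComponentsWithStats(m)
for i in range(1,n):
    if s[i,4]>150 and s[i,4]<20000: print(s[i],c[i].round(1))
u,v=q.astype(int); print(g[max(v-70,0):min(v+71,400):7,max(u-70,0):u+71:7])
E
```

```text
clock: 14.83
eef_pos: [0.5879, -0.3993, 0.2137]
tool_rot: [0.94, 0.341, -0.001, -0.001]
ft_force: [0.1, 0.1, -0.7]
grip_width: 0.0854
grasp_force: 0.0
t 14.8333 pos [ 0.5879 -0.3993  0.2137] yaw 39.8 z [-0.002  0.001 -1.   ] q6 [-0.6   0.71  0.81  1.67 -0.    1.85] F [ 0.1  0.1 -0.7]
shift units [0.0139 0.0002 0.1356] rows 1.048886122366657 ('turnz units', np.float64(-0.0004))
[349.21869156 240.13935292]
[   86   174   211   129 10091] [176.2 234.1]
[ 216  217  107  126 5620] [272.2 290.1]
[365 232  37  41 807] [386.6 250.1]
[237 254  23  21 369] [248.  264.2]
[ 328  254   75   84 2750] [364.5 292.9]
[  0 275  24  53 653] [  7.6 297.6]
[   0  283   94   93 2445] [ 37.3 327.2]
[329 305  17  15 197] [337.2 311.7]
[ 462  356   57   44 1633] [487.2 381.8]
[142 384  23  16 247] [152.8 392. ]
[[156 134 135 144 114 107 111 216  24  33 219 221 210 221 219 219 221 219
  220 225 224]
 [192 210 194 106 106 125 209 148 114 208 220 223 199 219 194 220 220 220
  223 225 223]
 [189 191 193 109 103 207 134  89 147 148 102 221 214 197 186 138 172 226
  225 223 222]
 [191 190 193 103  84 207  96 145 1
[... 867 characters left out ...]
6 155 154 158 160 148 242 241  53  20  19  18  77 201 219 221
    9  11  43]
 [156 155 151 154 157 158 160 154 240 239  66  63  66  68  71  62  32 219
   11  15  13]
 [217 218 217 218 219 135  98 159 239 237 216 217 219 217 214 122  64  48
   12   8  10]
 [218 216 218 217 212 121   6 153 237 236  51 216 217 217 218 219 217  71
   11   9   8]
 [217 216 215 219 133  21   5 160  70 205   6 218 219 217 219 219 219 218
   10  12  12]
 [212 218 217 217 179  64   8  31  33  31  35 217 219 220 217 219 219 202
   81   7  11]
 [217 217 216 214 132  68  30  31  62  33  29  67 219 219 217 220 221 150
  110  13  13]
 [169  17  49 215 153 217  25  45 217 220  28  67 216 218 222 141 138 140
  201  25  16]]
```

The knob is where predicted, at (349,238). I'll descend so the outer finger stands beyond the knob, then come up to contact.

```bash
python3 -m inch '[[[0,0,0],[0.012,0,0],-1],[[0,0,0],[0,0,0.06],-1],[[0,0,0],[0,0,0.06],-1],[[0,0,0],[0,0,0.016],-1],[[0,0,0],[0,0,0],-1],[[0,0,0],[0,0,0],-1]]'
python3 -m inch '[[[0,0,0],[0,-0.012,0],-1],[[0,0,0],[0,-0.011,0],-1],[[0,0,0],[0,0,0],-1]]'
python3 -c "
from h import *
need((.5905,-.3913,.173),40)"
```

```text
clock: 15.38
eef_pos: [0.5911, -0.3961, 0.1752]
tool_rot: [0.94, 0.341, 0.0, -0.0]
ft_force: [0.2, 0.4, -0.3]
grip_width: 0.0855
grasp_force: 0.0
clock: 15.63
eef_pos: [0.5871, -0.3909, 0.1759]
tool_rot: [0.94, 0.341, 0.001, 0.001]
ft_force: [0.4, 0.7, 0.5]
grip_width: 0.0852
grasp_force: 0.0
t 15.6333 pos [ 0.5871 -0.3909  0.1759] yaw 39.9 z [ 0.002 -0.001 -1.   ] q6 [-0.59  0.69  0.66  1.54  0.    1.86] F [0.4 0.7 0.5]
shift units [0.008  0.0083 0.0098] rows 0.11652590306638452 ('turnz units', np.float64(-0.0002))
```

```bash
python3 -m inch '[[[0,0,-0.0083],[-0.005,-0.0173,0],-1],[[0,0,-0.0083],[-0.005,-0.0173,0],-1],[[0,0,-0.0083],[-0.005,-0.0173,0],-1],[[0,0,-0.0083],[-0.005,-0.0173,0],-1],[[0,0,-0.0083],[-0.005,-0.0173,0],-1],[[0,0,-0.0083],[-0.005,-0.0173,0],-1],[[0,0,-0.0083],[-0.005,-0.0173,0],-1],[[0,0,-0.0083],[-0.005,-0.0173,0],-1],[[0,0,0],[0,0,0],-1]]'
cat >> h.py <<'E'
A=np.array([.5283,-.4748])
def knob(zk=.248):
    w=vision.camera("wrist"); g=cv2.cvtColor(w["img"],cv2.COLOR_RGB2GRAY); n,l,s,c=cv2.connectedComponentsWithStats(((g>75)).astype(np.uint8))
    for i in range(1,n):
        b=s[i]
        if 18<b[2]<50 and 18<b[3]<50 and b[4]>.65*b[2]*b[3]:
            P=plane(w,*c[i],zk); d=P[:2]-A; print("blob",b,P.round(4),"r",np.hypot(*d).round(4),"arm angle deg",(126.5-np.degrees(np.arctan2(d[1],d[0]))).round(1))
E
python3 -c "
from h import *
need((.5905,-.3913,.173)); knob()"
```

```text
clock: 16.38
eef_pos: [0.5471, -0.374, 0.1755]
tool_rot: [0.849, 0.529, 0.0, 0.0]
ft_force: [-0.3, -0.6, -0.1]
grip_width: 0.085
grasp_force: 0.0
t 16.3833 pos [ 0.5471 -0.374   0.1755] yaw 63.8 z [ 0.001 -0.001 -1.   ] q6 [-0.6   0.58  0.48  1.47 -0.    1.43] F [-0.3 -0.6 -0.1]
shift units [0.0121 0.1552 0.0085] rows 1.1994206410500212 
blob [ 354  265   40   36 1113] [ 0.5704 -0.3846  0.248 ] r 0.0996 arm angle deg 61.5
blob [ 461  355   38   45 1146] [ 0.596  -0.4557  0.248 ] r 0.0704 arm angle deg 110.8
```

The knob follows the finger: 61.5° remain and the radius is right. Continuing.

```bash
python3 -m inch '[[[0,0,-0.0083],[-0.005,-0.0173,0],-1],[[0,0,-0.0083],[-0.005,-0.0173,0],-1],[[0,0,-0.0083],[-0.005,-0.0173,0],-1],[[0,0,-0.0083],[-0.005,-0.0173,0],-1],[[0,0,-0.0083],[-0.005,-0.0173,0],-1],[[0,0,-0.0083],[-0.005,-0.0173,0],-1],[[0,0,-0.0083],[-0.005,-0.0173,0],-1],[[0,0,-0.0083],[-0.005,-0.0173,0],-1],[[0,0,-0.0083],[-0.005,-0.0173,0],-1],[[0,0,0],[0,0,0],-1]]'
python3 -c "
from h import *
need((.5905,-.3913,.173)); knob()"
```

```text
clock: 17.27
eef_pos: [0.4991, -0.3761, 0.1749]
tool_rot: [0.703, 0.711, -0.0, 0.0]
ft_force: [0.1, -0.2, -0.4]
grip_width: 0.0848
grasp_force: 0.0
t 17.2667 pos [ 0.4991 -0.3761  0.1749] yaw 90.6 z [ 0.    -0.001 -1.   ] q6 [-0.65  0.5   0.34  1.41 -0.    0.91] F [ 0.1 -0.2 -0.4]
shift units [-0.0542  0.304   0.0064] rows 2.3761563319231866 
blob [ 355  266   40   36 1112] [ 0.5251 -0.3753  0.248 ] r 0.0995 arm angle deg 34.6
blob [ 462  355   35   45 1156] [ 0.5796 -0.4264  0.248 ] r 0.0705 arm angle deg 83.2
```

```bash
python3 -m inch '[[[0,0,-0.0083],[-0.005,-0.0173,0],-1],[[0,0,-0.0083],[-0.005,-0.0173,0],-1],[[0,0,-0.0083],[-0.005,-0.0173,0],-1],[[0,0,-0.0083],[-0.005,-0.0173,0],-1],[[0,0,-0.0083],[-0.005,-0.0173,0],-1],[[0,0,-0.0083],[-0.005,-0.0173,0],-1],[[0,0,-0.0083],[-0.005,-0.0173,0],-1],[[0,0,-0.0083],[-0.005,-0.0173,0],-1],[[0,0,-0.0083],[-0.005,-0.0173,0],-1],[[0,0,-0.004],[-0.0025,-0.0086,0],-1]]'
python3 -m inch '[[[0,0,-0.004],[-0.0025,-0.0086,0],-1],[[0,0,0],[0,0,0],-1]]'
python3 -c "
from h import *
need((.5905,-.3913,.173)); knob()"
```

```text
clock: 18.15
eef_pos: [0.4556, -0.401, 0.1746]
tool_rot: [0.507, 0.862, 0.0, 0.0]
ft_force: [0.7, 1.3, 1.0]
grip_width: 0.0854
grasp_force: 0.3
clock: 18.32
eef_pos: [0.4536, -0.4029, 0.1745]
tool_rot: [0.497, 0.868, -0.0, 0.0]
ft_force: [0.2, 0.5, 0.8]
grip_width: 0.0854
grasp_force: 0.0
t 18.3167 pos [ 0.4536 -0.4029  0.1745] yaw 120.4 z [ 0. -0. -1.] q6 [-0.73  0.46  0.28  1.39 -0.    0.31] F [0.2 0.5 0.8]
shift units [-0.1972  0.4132  0.0052] rows 3.5220423024065752 
blob [ 357  269   40   36 1113] [ 0.477  -0.3897  0.248 ] r 0.0993 arm angle deg 5.4
```

```bash
python3 -m inch '[[[0,0,-0.004],[-0.0025,-0.0086,0],-1],[[0,0,-0.004],[-0.0025,-0.0086,0],-1],[[0,0,0],[0,0,0],-1]]'
python3 -c "
from h import *
knob()"
python3 -m inch '[[[0,0,-0.004],[-0.0025,-0.0086,0],-1],[[0,0,0],[0,0,0],-1]]'
python3 -m inch '[[[0,0,-0.003],[-0.002,-0.006,0],-1],[[0,0,0],[0,0,0],-1]]'
python3 -c "
from h import *
need((.5905,-.3913,.173)); knob()"
```

```text
clock: 18.62
eef_pos: [0.45, -0.4066, 0.1745]
tool_rot: [0.475, 0.88, -0.0, 0.0]
ft_force: [-0.3, 0.6, -0.4]
grip_width: 0.0855
grasp_force: 0.0
blob [ 358  269   39   36 1116] [ 0.4729 -0.3924  0.248 ] r 0.0993 arm angle deg 2.6
clock: 18.83
eef_pos: [0.4481, -0.4086, 0.1744]
tool_rot: [0.464, 0.886, -0.0, 0.0]
ft_force: [1.1, 0.3, 0.7]
grip_width: 0.0853
grasp_force: 0.0
clock: 19.0
eef_pos: [0.4469, -0.4101, 0.1744]
tool_rot: [0.455, 0.891, -0.0, 0.0]
ft_force: [0.6, 0.3, -0.4]
grip_width: 0.0857
grasp_force: 0.1
t 19.0 pos [ 0.4469 -0.4101  0.1744] yaw 125.9 z [-0. -0. -1.] q6 [-0.74  0.46  0.28  1.39 -0.    0.2 ] F [ 0.6  0.3 -0.4]
shift units [-0.2297  0.4245  0.0047] rows 3.713114550002825 
blob [ 358  269   40   37 1113] [ 0.4694 -0.3948  0.248 ] r 0.0993 arm angle deg 0.1
```

```bash
python3 -m inch '[[[0,0,0],[0,-0.004,0],-1],[[0,0,0],[0,0,0],-1]]'
python3 -m inch '[[[0,0,0],[0,-0.004,0],-1],[[0,0,0],[0,0,0],-1]]'
python3 -c "
from h import *
need((.5905,-.3913,.173)); knob()"
```

```text
clock: 19.22
eef_pos: [0.4466, -0.4103, 0.1743]
tool_rot: [0.455, 0.891, 0.001, 0.0]
ft_force: [2.8, 1.6, 0.1]
grip_width: 0.0854
grasp_force: 1.5
clock: 19.38
eef_pos: [0.4465, -0.4104, 0.1743]
tool_rot: [0.454, 0.891, 0.002, 0.001]
ft_force: [5.8, 3.6, -1.1]
grip_width: 0.0851
grasp_force: 3.1
t 19.3833 pos [ 0.4465 -0.4104  0.1743] yaw 125.9 z [ 0.003  0.002 -1.   ] q6 [-0.75  0.46  0.28  1.39  0.    0.2 ] F [ 5.8  3.6 -1.1]
shift units [-0.2303  0.4259  0.0059] rows 3.725077302939837 
blob [ 359  270   40   36 1118] [ 0.4692 -0.395   0.248 ] r 0.0993 arm angle deg -0.0
```

The arm is at its stop: force rises to 7 N with no motion, and the angle reads 0.0°. Next I'll centre the gripper over the knob and grip it.

```bash
python3 -m inch '[[[0,0,0],[0,0.033,0],-1],[[0,0,0],[0,0.033,0],-1],[[0,0,0],[-0.002,0.031,0],-1],[[0,0,0],[0,0,0],-1],[[0,0,0],[0,0,0],-1]]'
python3 -c "
from h import *
need((.4690,-.3948,.174)); knob()"
```

```text
clock: 19.85
eef_pos: [0.4693, -0.3945, 0.1743]
tool_rot: [0.454, 0.891, -0.0, -0.0]
ft_force: [0.2, 0.2, -0.4]
grip_width: 0.0854
grasp_force: 0.0
t 19.85 pos [ 0.4693 -0.3945  0.1743] yaw 126.0 z [-0.001 -0.    -1.   ] q6 [-0.7   0.48  0.3   1.4  -0.    0.24] F [ 0.2  0.2 -0.4]
shift units [-0.0001 -0.0014  0.0009] rows 0.012678420296340068 
blob [ 294  268   39   36 1110] [ 0.4689 -0.3952  0.248 ] r 0.0993 arm angle deg -0.2
```

```bash
python3 -m inch '[[[0,0,0],[0,0,0],-0.5],[[0,0,0],[0,0,0],0],[[0,0,0],[0,0,0],0.3],[[0,0,0],[0,0,0],1],[[0,0,0],[0,0,0],1],[[0,0,0],[0,0,0],1],[[0,0,0],[0,0,0],1]]'
python3 -m inch '[[[0,0,0],[0,-0.004,0],1],[[0,0,0],[0,0,0],1]]'
python3 -c "
from h import *
need((.4690,-.3948,.174)); knob()"
```

```text
clock: 20.48
eef_pos: [0.4688, -0.3951, 0.1746]
tool_rot: [0.455, 0.89, -0.0, 0.0]
ft_force: [-0.4, 1.0, 1.5]
grip_width: 0.03
grasp_force: 59.1
clock: 20.65
eef_pos: [0.4687, -0.3951, 0.1747]
tool_rot: [0.455, 0.891, 0.001, 0.001]
ft_force: [3.3, 1.9, 1.5]
grip_width: 0.0299
grasp_force: 59.2
t 20.65 pos [ 0.4687 -0.3951  0.1747] yaw 125.9 z [ 0.002  0.001 -1.   ] q6 [-0.7   0.48  0.3   1.4   0.    0.24] F [3.3 1.9 1.5]
shift units [0.0003 0.0014 0.0023] rows 0.020618428425813327 
blob [ 296  268   40   35 1115] [ 0.4688 -0.3951  0.248 ] r 0.0995 arm angle deg -0.2
```

```bash
python3 -m inch '[[[0,0,0],[0,0,0.008],1],[[0,0,0],[0,0,0.008],1],[[0,0,0],[0,0,0.004],1],[[0,0,0],[0,0,0],1],[[0,0,0],[0,0,0],1]]'
python3 -m inch '[[[0,0,0],[0,0,0.008],1],[[0,0,0],[0,0,0.008],1],[[0,0,0],[0,0,0.004],1],[[0,0,0],[0,0,0],1],[[0,0,0],[0,0,0],1]]'
python3 -m inch '[[[0,0,0],[0,0,0.008],1],[[0,0,0],[0,0,0.005],1],[[0,0,0],[0,0,0],1],[[0,0,0],[0,0,0],1]]'
```

```text
clock: 21.12
eef_pos: [0.4686, -0.3951, 0.1681]
tool_rot: [0.455, 0.891, 0.001, 0.0]
ft_force: [4.9, 3.1, 1.4]
grip_width: 0.0301
grasp_force: 59.2
clock: 21.53
eef_pos: [0.4687, -0.3952, 0.1626]
tool_rot: [0.455, 0.891, 0.001, 0.001]
ft_force: [3.9, 4.9, 2.0]
grip_width: 0.0299
grasp_force: 59.4
clock: 21.87
eef_pos: [0.4687, -0.3952, 0.1589]
tool_rot: [0.455, 0.891, 0.001, 0.001]
ft_force: [3.2, 3.8, 4.0]
grip_width: 0.0298
grasp_force: 59.5
```

```bash
python3 -m inch '[[[0,0,0],[0,0,0.007],1],[[0,0,0],[0,0,0.007],1],[[0,0,0],[0,0,0],1],[[0,0,0],[0,0,0],1]]'
python3 -m inch '[[[0,0,0],[0,0,0.007],1],[[0,0,0],[0,0,0.006],1],[[0,0,0],[0,0,0],1],[[0,0,0],[0,0,0],1],[[0,0,0],[0,0,0],1]]'
python3 - <<'E'
from h import *
F=[]
for i in range(6):
    w=vision.camera("scene"); o=telemetry.get_obs(); F.append(np.r_[o["ft_force"],o["eef_pos"]])
print(np.mean(F,0).round(4))
need((.4690,-.3948,.1507)); knob(.224)
E
```

```text
clock: 22.2
eef_pos: [0.4687, -0.3952, 0.155]
tool_rot: [0.455, 0.891, 0.0, 0.001]
ft_force: [3.3, 4.6, 4.7]
grip_width: 0.0295
grasp_force: 59.6
clock: 22.62
eef_pos: [0.4687, -0.3952, 0.1515]
tool_rot: [0.455, 0.891, 0.0, 0.001]
ft_force: [2.5, 3.8, 5.0]
grip_width: 0.0303
grasp_force: 59.7
[ 2.9515  4.5626  6.0785  0.4687 -0.3952  0.1515]
t 22.9167 pos [ 0.4687 -0.3952  0.1515] yaw 125.9 z [ 0.002 -0.    -1.   ] q6 [-0.7   0.48  0.25  1.34  0.    0.24] F [3.3 4.7 6.7]
shift units [0.0007 0.0016 0.0028] rows 0.025173141964424824 
blob [ 296  268   40   35 1117] [ 0.4692 -0.3956  0.224 ] r 0.0989 arm angle deg -0.2
```

```bash
python3 -m inch '[[[0,0,0],[0,0,0.002],1],[[0,0,0],[0,0,0],1],[[0,0,0],[0,0,0],1],[[0,0,0],[0,0,0],1],[[0,0,0],[0,0,0],1],[[0,0,0],[0,0,0],1]]'
python3 - <<'E'
from h import *
F=[]
for i in range(8):
    w=vision.camera("scene"); o=telemetry.get_obs(); F.append(np.r_[o["ft_force"],o["eef_pos"]])
print(np.mean(F,0).round(4)); knob(.224)
from workcell import workorder
if 5.2<np.mean(F,0)[2]<7.3: print(workorder.job_done())
E
```

```text
clock: 23.47
eef_pos: [0.4687, -0.3952, 0.151]
tool_rot: [0.455, 0.891, 0.0, 0.001]
ft_force: [2.2, 4.7, 5.8]
grip_width: 0.03
grasp_force: 59.7
[ 2.9872  4.4622  6.1368  0.4687 -0.3952  0.151 ]
blob [ 296  268   40   35 1115] [ 0.469  -0.3953  0.224 ] r 0.0992 arm angle deg -0.2
the job is handed in; nothing more can be done
None
```

The job is handed in: the earphone is seated on the coupler and released, the arm is at its stop, and I'm holding the knob about 23.7 mm down for an estimated 4.2–4.4 N load. That load comes from the wrist force and knob travel, as I didn't check the rod rings by eye. While seating the earphone, the wrist force briefly read 10.1 N upward, right at your 10 N limit.

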